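# Nest the kidney dishes under the lamp bar

### The arm

A 6-joint arm with a two-finger parallel gripper is mounted at the origin on the work surface. World frame = base frame: x ahead of the robot, y to its left, z up, the work surface at z = 0. Lengths are in m, angles in rad, forces in N, time in s.
With the tool pointing down it reaches from about 0.25 to 0.725 m from the base axis. Payload 9.7 kg.
Tool frame: the origin (TCP) lies midway between the tips of the shut fingers; the grasp point (between the pads) lies 19 mm behind it (env.grasp_offset is the distance from the TCP to the grasp point, in m); z points along the fingers, y is the line along which they close (so a half turn about z gives the same grasp; the last joint's range is limited). The gripper opens to 85 mm and grips with 20 to 120 N. Pads are 22 mm wide; open, the fingers measure 114 mm over their backs; the gripper's body (76 mm by 85 mm) begins 54 mm behind the grasp point. The pads swing forward as they close: fully open they stand 13 mm farther back than shut.
Start: joints at [1.183, 0.087, 0.176, 1.66, 0, 1.571], TCP at [0.208, 0.509, 0.231] pointing down, gripper open.
Joint ranges: [-3.13, 3.13], [-0.85, 1.81], [-1.15, 1.24], [-2.2, 2.28], [-1.44, 1.52], [-3.14, 3.14]. Speed limits (rad/s): [2.22, 2.22, 2.57, 3.14, 3.14, 3.14].

### API

Orientations are given as a rotation vector (axis times angle).
In Python, from plant import env, imaging, workorder gives the robot as it stands.
- The arm moves only by the shell command python3 -m crank 'ROWS' [OPENING] [FORCE]. ROWS is JSON, a list of rows, each an object of numbers: "tx", "ty", "tz": the shift along the tool's x, y, z in mm; "rx", "ry", "rz": the turn, a rotation vector about the tool's x, y, z in rad. A call has exactly 8 rows; each row is the pose to reach, as a shift and turn from the pose commanded when the call began, along the tool's axes at that moment; what a row does not reach only later rows make up. A row lasts 1/10 s, in which the tool goes at most 50 mm and 8.59 degrees, less where a joint would pass 70% of its speed; a pose out of reach is approached as far as the arm can. A call with a gripper value outside its range is refused whole. OPENING is the opening, from 0 (shut) to 1 (fully open), set as the call begins (- or left out, the last holds). The fingers move at their own pace and stop on an object; FORCE is the grip in N (left out, the last holds). Time passes only in rows, so rows that repeat a pose let the fingers close, or fill a call up. It gives the time, the measured TCP pose, the force, the opening and the grip force at its end, in the units of the state.
- env.observe(): the state, without advancing time (a new reading comes with each control period).
- imaging.snapshot(name): name is "side" or "top" or "wrist"; returns the picture (400x640x3 uint8, blue, green, red); there is no depth.
- imaging.camera_model(name): a dict with "K" (3x3 intrinsics, pixels), "rvec" (rotation vector, rad) and "tvec" (3), from world to camera coordinates, as OpenCV has them. Camera axes: x right, y down, z forward; pixel columns grow to the right and rows downward; lengths in m; the calibration is good to about 2 mm. A picture is of the moment at which its call begins: read the wrist's pose just before it. camera_model takes no time and is no camera call; for the wrist camera it gives the pose at the moment of the call.
- workorder.sign_off(): hands the job in; it is judged then, once.
The state is a dict: "clock": time; "joints": joint angles; "qd": joint speeds; "joint_efforts": joint torques, N m; "position": TCP position; "tcp_rot": TCP orientation; "force": force on the tool from outside, world axes, zero at the start; "ft_torque": the same for the moment, N m; "grip_width": finger opening in m; "gripper_force": force on a finger pad.
Only numpy, scipy, OpenCV 4.12 (cv2) and the standard library are available. Lean on these libraries where they do the work, as an engineer would, in place of code of your own. Each camera call takes 0.05 s, during which the arm holds its last target. There are 200 camera calls.

### The job

Nest the two loose steel kidney dishes in the kidney dish that stands under the lamp bar: first the larger loose one, then the smaller one inside it, each turned so that its outline matches the dish below and set fully home and level. Lower them gently rather than dropping them, do not bump the lamp bar, and leave everything else on the bench where it is.

Things in the scene. Friction and masses are not known exactly. Their poses are not given: they have to be found in the camera images.
- base_dish: Largest steel kidney dish, fixed on the white stand, no tab; 76 mm wide at the rim, 175 mm long, 40 mm tall, walls 3 mm thick flaring outwards 15 degrees, base 6 mm thick. Long way is y; bulging side faces -x, hollow side +x; z up. Origin: underside, mid-length, midway between bulging and hollow side. A dish fully home in another has its origin 6 mm above, axes in line, 2.5 mm of play all round.
- bend_centre (a point): Centre of the fixed dish's bend, 70 mm along +x from its origin, at the level of its underside. The middle line of each dish is a 90-degree arc of radius 70 mm about such a point, through the dish's origin, half to each side; the rim runs at equal distance (38, 34, 30 mm for largest, larger loose, smaller loose) from that line, with round ends.
- stand: White plate under the fixed dish, fixed, 150 mm (x) by 250 mm (y), 6 mm thick, centred 10 mm along +x from its origin. Origin: on the bench straight below the fixed dish's origin, axes parallel to the dish's. Two metal posts, 14 by 12 mm, stand at 35 mm along x and 115 mm to either side along y, and carry the lamp bar.
- lamp_bar: White bar fixed across the stand above the hollow side of the fixed dish, 30 mm (x), 250 mm (y), 40 mm tall, axes as the stand. Origin: centre of its underside, 35 mm along +x from the dish's origin, 155 mm above the bench. Dishes go in under it from the bulging (-x) side; an upright tool on a tab meets the bar, one leaning like the tab clears it if the fingers are not opened wide.
- large_dish: The larger loose steel kidney dish, 68 mm wide at the rim, 167 mm long, 40 mm tall, about 160 g; outline, axes and origin as for the fixed dish. One flat steel grip tab (8 mm thick, 30 wide, 36 long) rises from the rim of its bulging side, 30 degrees round the bend from -x towards +y, leaning outwards 35 degrees from vertical, straight away from the bend's centre.
- small_dish: The smaller loose steel kidney dish, 60 mm wide at the rim, 159 mm long, 40 mm tall, about 160 g; outline, axes and origin as for the fixed dish. One flat steel grip tab (8 mm thick, 30 wide, 36 long) rises from the rim of its bulging side, 30 degrees round the bend from -x towards -y, leaning outwards 35 degrees from vertical, straight away from the bend's centre.
- large_dish_tab (a point): Point in the middle of the larger loose dish's tab, 24 mm up the tab from its root at the rim (12 mm below its end), midway in its thickness; in the dish's frame at (-29, 57, 60) mm. The point's axes are the dish's.
- small_dish_tab (a point): Point in the middle of the smaller loose dish's tab, 24 mm up the tab from its root at the rim (12 mm below its end), midway in its thickness; in the dish's frame at (-26, -55, 60) mm. The point's axes are the dish's.
- spray_can: Bystander: white can, 56 mm across, 170 mm tall. Origin: centre of its underside.
- jar: Bystander: amber glass jar, 54 mm across, 50 mm tall. Origin: centre of its underside.
- beaker: Bystander: small glass beaker, 54 mm across, 50 mm tall. Origin: centre of its underside.
- petri: Bystander: clear closed round culture plate, 86 mm across, 16 mm tall. Origin: centre of its underside.
- tube_rack: Bystander: white rack of capped tubes, 150 mm (x) by 80 mm (y), 102 mm tall. Origin: centre of its underside.
- weigh_boat: Bystander: small white square open tray, 50 mm by 50 mm, 14 mm tall. Origin: centre of its underside.
Mind the look-alikes: they are no part of the job. What is shaped like the small_dish but pink is not meant. What is shaped like the large_dish but green or turquoise is not meant.

How it is judged:
By the outcome, as a careful person would: the job done as asked, in the order asked, and still so for the second after the job is handed in, with the robot touching nothing.
It also fails if it takes over 64 s, if anything falls off the work surface, if the arm or the gripper's body presses on something with over 40 N, if the wrist force passes 120 N, or if a joint passes its speed limit or range.

## Working session

There is one attempt and no reset: what is moved stays moved. The work goes in short steps, Python scripts to look and compute and a shell command to move; the robot and the scene stay as the last step left them, time stands still between calls to the robot, and variables do not carry over. Pictures are saved under pics/ and viewed, at most 10 in all, crops included, and the job is handed in when it is done.

```bash
ls; mkdir -p pics
python3 - <<'E'
from plant import env, imaging
import cv2
for n in("top","side"):
    cv2.imwrite(f"pics/{n}0.png",imaging.snapshot(n)); 
    m=imaging.camera_model(n); print(n,m)
print(env.observe(), env.grasp_offset)
E
```

```text
pics
top {'K': array([[491.3366856 ,   0.        , 321.29005785],
       [  0.        , 491.3366856 , 209.70142317],
       [  0.        ,   0.        ,   1.        ]]), 'rvec': array([ 2.21251204, -2.18956295,  0.07089524]), 'tvec': array([0.09064012, 0.45585842, 1.40639649])}
side {'K': array([[435.10967745,   0.        , 314.74541435],
       [  0.        , 435.10967745, 203.31697846],
       [  0.        ,   0.        ,   1.        ]]), 'rvec': array([ 2.26860296, -0.45423093,  0.2279893 ]), 'tvec': array([-0.37784205,  0.25753056,  1.40876945])}
{'clock': 0.1, 'joints': array([ 1.18301013e+00,  8.74142483e-02,  1.75213161e-01,  1.65982030e+00,
       -4.48684819e-05,  1.57076926e+00]), 'qd': array([-1.04440815e-03,  3.54592776e-05,  2.43658336e-03,  3.91747276e-04,
       -1.89706650e-03,  2.16183267e-03]), 'joint_efforts': array([-3.96620089e-04, -5.21564233e+01,  4.65654051e+01,  1.60863146e-02,
       -7.20857452e-05, -7.74384290e-08]), 'position': array([0.20790797, 0.50895893, 0.23064882]), 'tcp_rot': array([-6.05244760e-01, -3.08254327e+00,  1.90172424e-03]), 'force': array([ 0.48332746, -0.11949367,  0.53688523]), 'ft_torque': array([ 0.00346744, -0.01816855, -0.03759627]), 'gripper_force': 0.0, 'grip_width': 0.08527456909840019} 0.0187
```

View pics/top0.png

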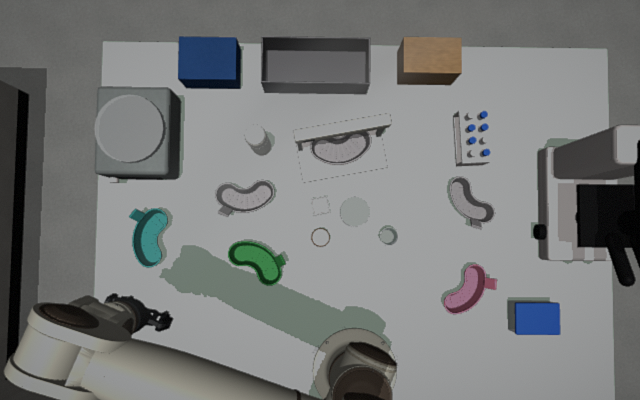

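View pics/side0.png

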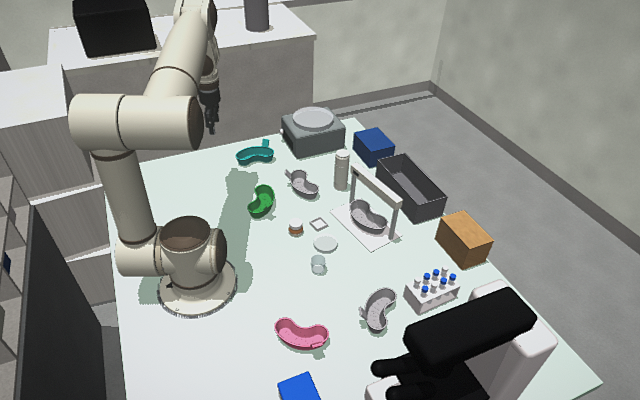

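Run:
```python
import cv2,numpy as np
a=cv2.imread("pics/top0.png")
f=lambda x0,y0,w,h,s:cv2.resize(a[y0:y0+h,x0:x0+w],None,fx=s,fy=s,interpolation=cv2.INTER_CUBIC)
A=f(205,165,80,60,5);B=f(430,165,80,60,5);C=f(285,105,120,90,5)
o=np.zeros((600,800,3),np.uint8);o[:300,:400]=A;o[:300,400:]=B;o[300:,:600]=cv2.resize(C,(600,450))[:300]
cv2.imwrite("pics/crop1.png",o)
```

```text
(no output)
```

View pics/crop1.png

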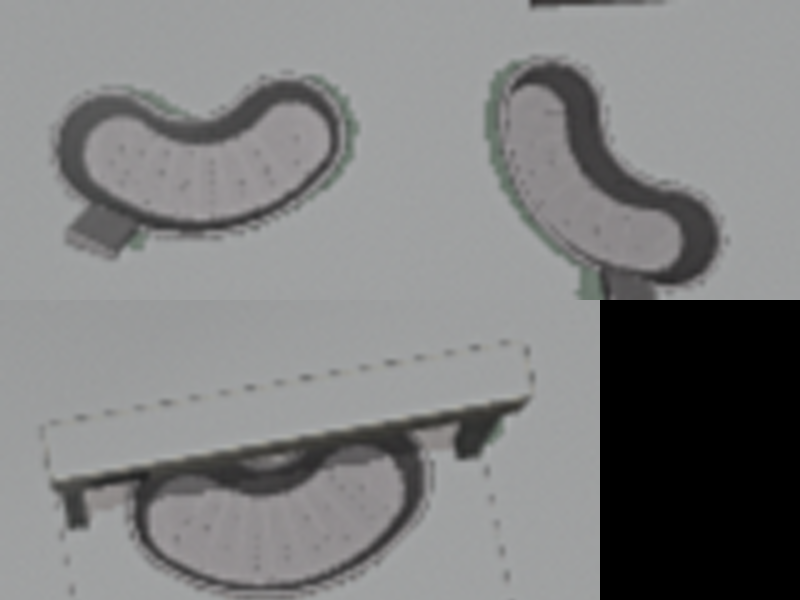

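```bash
cat > h.py <<'E'
import numpy as np, cv2
from scipy.optimize import least_squares
from scipy.spatial.transform import Rotation as R
from plant import env, imaging
def cam(n):
    m=imaging.camera_model(n); return m
def back(m,px,z):
    px=np.atleast_2d(np.array(px,float)); Rm=cv2.Rodrigues(np.array(m['rvec']))[0]; c=-Rm.T@np.array(m['tvec']).ravel()
    d=np.c_[px,np.ones(len(px))]@np.linalg.inv(m['K']).T@Rm
    return (c+d*((z-c[2])/d[:,2])[:,None])[:,:2]
def proj(m,P):
    return cv2.projectPoints(np.array(P,float).reshape(-1,3),np.array(m['rvec']),np.array(m['tvec']),m['K'],None)[0].reshape(-1,2)
def resid(p,W,r):
    c,s=np.cos(p[2]),np.sin(p[2]); d=(W-p[:2])@np.array([[c,-s],[s,c]])  # dish frame
    v=d-[.07,0]; a=np.clip(np.arctan2(v[:,1],-v[:,0]),-np.pi/4,np.pi/4)
    q=np.c_[.07-.07*np.cos(a),.07*np.sin(a)]
    return np.hypot(*(d-q).T)-r
def fit(W,r,p0):
    s=least_squares(resid,p0,args=(W,r),x_scale=[.01,.01,.1],loss='soft_l1',f_scale=.002); return s.x,resid(s.x,W,r)
def outline(p,r,z,n=60):
    a=np.linspace(-np.pi/4,np.pi/4,n); e=np.linspace(0,np.pi,30)
    c=np.array([.07,0]); u=lambda a:np.c_[-np.cos(a),np.sin(a)]
    t=np.array([np.sin(np.pi/4),np.cos(np.pi/4)])
    L=[c+(.07+r)*u(a)]
    q=c+.07*u(np.array([np.pi/4]))[0]; n_=u(np.array([np.pi/4]))[0]
    L.append(q+r*(np.cos(e)[:,None]*n_+np.sin(e)[:,None]*t)); L.append(c+(.07-r)*u(a[::-1]))
    E=L[1][::-1]*[1,-1]; L.append(E)
    X=np.vstack(L); cc,s=np.cos(p[2]),np.sin(p[2])
    return np.c_[X@np.array([[cc,s],[-s,cc]])+p[:2],np.full(len(X),z)]
E
python3 - <<'E'
from h import *
m=cam("top")
A=np.array([(55,150),(70,105),(110,88),(150,98),(200,125),(245,92),(290,73),(335,95),(350,130),(325,180),(270,218),(190,235),(150,226)])/5+[205,165]
B=np.array([(495,90),(515,65),(550,55),(592,75),(606,120),(640,175),(690,190),(720,230),(710,270),(500,140),(530,210),(570,250)])/5+[430-80,165]
C=np.array([(133,520),(150,560),(190,588),(422,485),(405,535),(350,572),(265,594)])/5+[285,45]
for n,P,z,r,y in(("L",A,.04,.034,0),("S",B,.04,.030,-.8),("B",C,.046,.038,.15)):
    W=back(m,P,z); p,e=fit(W,r,[*W.mean(0),y]); print(n,p.round(4),(e*1000).round(1))
wc=cam("wrist"); Rm=cv2.Rodrigues(wc['rvec'])[0]; print(wc['K'],"cam pos",-Rm.T@wc['tvec'].ravel(),"fwd",Rm[2])
s=env.observe();T=R.from_rotvec(s['tcp_rot']);print("in tool",T.inv().apply(-Rm.T@wc['tvec'].ravel()-s['position']),T.inv().apply(Rm))
E
```

```text
L [0.4783 0.309  0.0918] [-0.6  0.4 -0.8 -0.1 -5.3 -0.1 -0.3 -0.6  0.4 -0.7 -0.8 -0.5 -2.5]
S [ 0.4742 -0.3165 -0.8312] [ 2.8  0.7 -0.9 -0.1  1.5 -0.4 -1.  -0.2  0.6  0.1 -0.7 -1.6]
B [0.6241 0.0332 0.3514] [ 0.3 -0.8  1.  -2.8  4.3  0.4 -1.6]
[[337.67814838   0.         319.4294578 ]
 [  0.         337.67814838 200.62272065]
 [  0.           0.           1.        ]] cam pos [0.14177841 0.53630374 0.37286841] fwd [ 0.2598319  -0.10685482 -0.95972362]
in tool [ 7.15531070e-02  1.35895157e-04 -1.42223067e-01] [[-1.44612409e-04  9.99999831e-01 -5.63561948e-04]
 [-9.59736445e-01 -2.97095461e-04 -2.80901881e-01]
 [-2.80902001e-01  5.00249043e-04  9.59736326e-01]]
```

```bash
cat >> h.py <<'E'
def grasp(p,which,z0=0.,flip=1,back_=0.,lift=0.):
    """TCP pose with grasp point on tab, dish pose p=(x,y,yaw), origin height z0"""
    sg=1 if which=='L' else -1
    tab=np.array([-.029,.057,.060] if sg>0 else [-.026,-.055,.060])
    out=np.array([-np.cos(np.pi/6),sg*.5,0]); t=np.radians(35)
    u=np.cos(t)*np.array([0,0,1])+np.sin(t)*out; n=np.cos(t)*out-np.sin(t)*np.array([0,0,1])
    z=-u; y=flip*n; x=np.cross(y,z)
    Y=R.from_rotvec([0,0,p[2]]); M=Y*R.from_matrix(np.c_[x,y,z])
    pos=Y.apply(tab)+[p[0],p[1],z0]+M.apply([0,0,.0187-back_])+[0,0,lift]
    return pos,M
def delta(pos,M,cmd=None):
    s=env.observe() if cmd is None else cmd
    T=R.from_rotvec(s['tcp_rot']); d=T.inv().apply(pos-s['position'])*1000; r=(T.inv()*M).as_rotvec()
    print("t",d.round(1),"r",r.round(4),"deg",np.degrees(np.linalg.norm(r)).round(1)); return d,r
E
python3 - <<'E'
from h import *
for f in(1,-1):
    pos,M=grasp([.4783,.309,.0918],'L',0,f,back_=.1); print(pos,"toolx",M.apply([1,0,0])); delta(pos,M)
E
```

```text
[0.40184521 0.38261716 0.12659706] toolx [-4.18505153e-01 -9.08214423e-01 -1.11022302e-16]
t [-227.3  -43.5  104.1] r [ 0.485  -0.4659 -1.4747] deg 92.9
[0.40184521 0.38261716 0.12659706] toolx [4.18505153e-01 9.08214423e-01 1.11022302e-16]
t [-227.3  -43.5  104.1] r [-0.4714 -0.4908  1.56  ] deg 97.5
```

```bash
python3 -m crank '[{"tx":-100,"ty":-20,"tz":20,"rx":0.485,"ry":-0.466,"rz":-1.475},{"tx":-227,"ty":-43,"tz":60,"rx":0.485,"ry":-0.466,"rz":-1.475},{"tx":-227,"ty":-43,"tz":104,"rx":0.485,"ry":-0.466,"rz":-1.475},{"tx":-227,"ty":-43,"tz":104,"rx":0.485,"ry":-0.466,"rz":-1.475},{"tx":-227,"ty":-43,"tz":104,"rx":0.485,"ry":-0.466,"rz":-1.475},{"tx":-227,"ty":-43,"tz":104,"rx":0.485,"ry":-0.466,"rz":-1.475},{"tx":-227,"ty":-43,"tz":104,"rx":0.485,"ry":-0.466,"rz":-1.475},{"tx":-227,"ty":-43,"tz":104,"rx":0.485,"ry":-0.466,"rz":-1.475}]' 0.5 60
python3 - <<'E'
from h import *
pos,M=grasp([.4783,.309,.0918],'L',0,1,back_=.1);delta(pos,M); print(env.observe()['joints'])
E
```

```text
clock: 0.9
position: [0.4022, 0.3829, 0.1265]
tcp_rot: [-1.011, 2.643, -0.578]
force: [0.1, -0.2, -0.7]
grip_width: 0.0427
gripper_force: 0.0
t [ 0.4 -0.1 -0.2] r [ 0.1243 -0.1204 -0.3781] deg 23.8
[ 0.99742121  0.08558396 -0.08882821  1.42971248 -0.47416195  0.27464556]
```

```bash
python3 -m crank '[{"rx":0.124,"ry":-0.12,"rz":-0.378},{"rx":0.124,"ry":-0.12,"rz":-0.378},{"rx":0.124,"ry":-0.12,"rz":-0.378},{"rx":0.124,"ry":-0.12,"rz":-0.378},{"rx":0.124,"ry":-0.12,"rz":-0.378},{"rx":0.124,"ry":-0.12,"rz":-0.378},{"rx":0.124,"ry":-0.12,"rz":-0.378},{"rx":0.124,"ry":-0.12,"rz":-0.378}]'
python3 - <<'E'
from h import *
p=[.4783,.309,.0918]
pos,M=grasp(p,'L',0,1,back_=.1);delta(pos,M); print(env.observe()['joints'].round(2))
m=cam("wrist"); a=imaging.snapshot("wrist"); np.savez("w1.npz",**{k:np.array(v) for k,v in m.items()}); cv2.imwrite("pics/w1.png",a)
P=proj(m,outline(p,.034,.04)); print(P.min(0),P.max(0))
cv2.polylines(a,[P.round().astype(int)],True,(0,0,255),1); cv2.imwrite("pics/w1o.png",a)
E
```

```text
$[0]: bad value
```

```bash
python3 -m crank '[{"tx":0,"ty":0,"tz":0,"rx":0.124,"ry":-0.12,"rz":-0.378},{"tx":0,"ty":0,"tz":0,"rx":0.124,"ry":-0.12,"rz":-0.378},{"tx":0,"ty":0,"tz":0,"rx":0.124,"ry":-0.12,"rz":-0.378},{"tx":0,"ty":0,"tz":0,"rx":0.124,"ry":-0.12,"rz":-0.378},{"tx":0,"ty":0,"tz":0,"rx":0.124,"ry":-0.12,"rz":-0.378},{"tx":0,"ty":0,"tz":0,"rx":0.124,"ry":-0.12,"rz":-0.378},{"tx":0,"ty":0,"tz":0,"rx":0.124,"ry":-0.12,"rz":-0.378},{"tx":0,"ty":0,"tz":0,"rx":0.124,"ry":-0.12,"rz":-0.378}]'
python3 - <<'E'
from h import *
p=[.4783,.309,.0918]
pos,M=grasp(p,'L',0,1,back_=.1);delta(pos,M); print(env.observe()['joints'].round(2))
m=cam("wrist"); a=imaging.snapshot("wrist"); np.savez("w1.npz",**{k:np.array(v) for k,v in m.items()}); cv2.imwrite("pics/w1.png",a)
P=proj(m,outline(p,.034,.04)); print(P.min(0),P.max(0))
cv2.polylines(a,[P.round().astype(int)],True,(0,0,255),1); cv2.imwrite("pics/w1o.png",a)
E
```

```text
clock: 1.7
position: [0.4022, 0.3835, 0.1273]
tcp_rot: [-1.46, 2.298, -0.719]
force: [-0.3, 0.7, -0.1]
grip_width: 0.0427
gripper_force: 0.0
t [1.  0.3 0.6] r [ 0.0023 -0.0004 -0.0069] deg 0.4
[ 1.06 -0.01 -0.22  1.3  -0.61 -0.09]
[212.23154425  62.35615123] [323.12731195 251.2797349 ]
```

View pics/w1o.png

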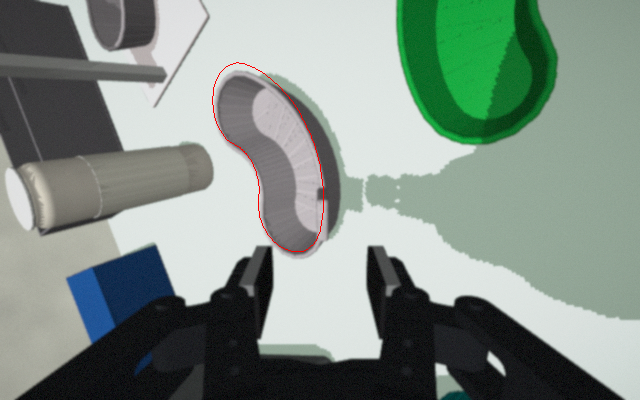

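Run:
```python
import cv2
a=cv2.imread("pics/w1.png")[60:260,200:360]
cv2.imwrite("pics/w1c.png",cv2.resize(a,None,fx=3,fy=3,interpolation=cv2.INTER_CUBIC))
```

```text
(no output)
```

View pics/w1c.png

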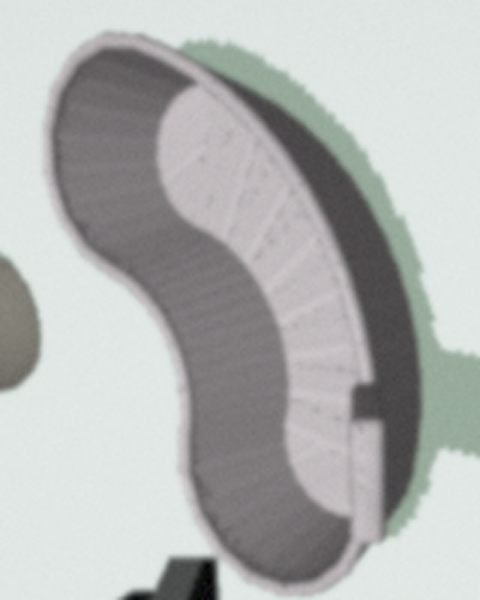

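Run:
```python
from h import *
m=dict(np.load("w1.npz"))
P=np.array([(45,140),(60,85),(85,47),(120,33),(165,42),(205,70),(250,110),(295,165),(330,230),(355,300),(372,370),(330,578),(290,593),(250,583),(215,550),(190,500),(182,440),(185,390),(165,320),(130,275),(80,240),(50,190)])/3+[200,60]
W=back(m,P,.04); p,e=fit(W,.034,[.4783,.309,.0918]); print(p.round(4),(e*1000).round(1))
# tab end centre
Y=R.from_rotvec([0,0,p[2]])
t=Y.apply(np.array([-.029,.057,.06])+.012*np.array([-np.cos(np.pi/6)*np.sin(.611),.5*np.sin(.611),np.cos(.611)]))+[p[0],p[1],0]
print("tab end px in crop",(proj(m,t)-[200,60])*3)
for b in(.1,0):
  pos,M=grasp(p,'L',0,1,back_=b);delta(pos,M)
```

```text
[0.4781 0.3159 0.0829] [ 0.4 -1.6 -1.1 -0.9  0.1 -0.8 -0.8 -0.4 -0.7 -1.  -0.5 -2.4 -0.9  0.5
  0.2 -0.5 -0.4 -0.9 -2.  -2.8 -1.6  1.1]
tab end px in crop [[368.03915094 488.44702425]]
t [-6.1  2.6 -1. ] r [0.0022 0.0048 0.0007] deg 0.3
t [-5.7  2.4 99. ] r [0.0022 0.0048 0.0007] deg 0.3
```

```bash
python3 -m crank '[{"tx":-5.7,"ty":2.4,"tz":20,"rx":0.002,"ry":0.005,"rz":0},{"tx":-5.7,"ty":2.4,"tz":45,"rx":0.002,"ry":0.005,"rz":0},{"tx":-5.7,"ty":2.4,"tz":65,"rx":0.002,"ry":0.005,"rz":0},{"tx":-5.7,"ty":2.4,"tz":80,"rx":0.002,"ry":0.005,"rz":0},{"tx":-5.7,"ty":2.4,"tz":90,"rx":0.002,"ry":0.005,"rz":0},{"tx":-5.7,"ty":2.4,"tz":99,"rx":0.002,"ry":0.005,"rz":0},{"tx":-5.7,"ty":2.4,"tz":99,"rx":0.002,"ry":0.005,"rz":0},{"tx":-5.7,"ty":2.4,"tz":99,"rx":0.002,"ry":0.005,"rz":0}]' 0.5 60; python3 -m crank '[{"tx":0,"ty":0,"tz":0,"rx":0,"ry":0,"rz":0},{"tx":0,"ty":0,"tz":0,"rx":0,"ry":0,"rz":0},{"tx":0,"ty":0,"tz":0,"rx":0,"ry":0,"rz":0},{"tx":0,"ty":0,"tz":0,"rx":0,"ry":0,"rz":0},{"tx":0,"ty":0,"tz":0,"rx":0,"ry":0,"rz":0},{"tx":0,"ty":0,"tz":0,"rx":0,"ry":0,"rz":0},{"tx":0,"ty":0,"tz":0,"rx":0,"ry":0,"rz":0},{"tx":0,"ty":0,"tz":0,"rx":0,"ry":0,"rz":0}]' 0 80;python3 - <<'E'
from h import *
p=[.4781,.3159,.0829]
delta(*grasp(p,'L',0,1))
print(env.observe()['ft_torque'])
m=cam("wrist"); a=imaging.snapshot("wrist"); cv2.imwrite("pics/w2.png",a); np.savez("w2.npz",**{k:np.array(v) for k,v in m.items()})
P=proj(m,outline(p,.034,.04)); cv2.polylines(a,[P.round().astype(int)],True,(0,0,255),1); cv2.imwrite("pics/w2o.png",a)
E
```

```text
clock: 2.55
position: [0.454, 0.366, 0.0451]
tcp_rot: [-1.46, 2.299, -0.725]
force: [0.0, -0.1, -0.3]
grip_width: 0.043
gripper_force: 0.0
clock: 3.35
position: [0.4542, 0.3662, 0.0456]
tcp_rot: [-1.459, 2.298, -0.725]
force: [-0.6, 0.6, 5.8]
grip_width: 0.0067
gripper_force: 78.5
t [0.5 0.4 0.8] r [-0.0008  0.0013  0.0011] deg 0.1
[-0.25897059 -0.0200018   0.06281334]
```

View pics/w2o.png

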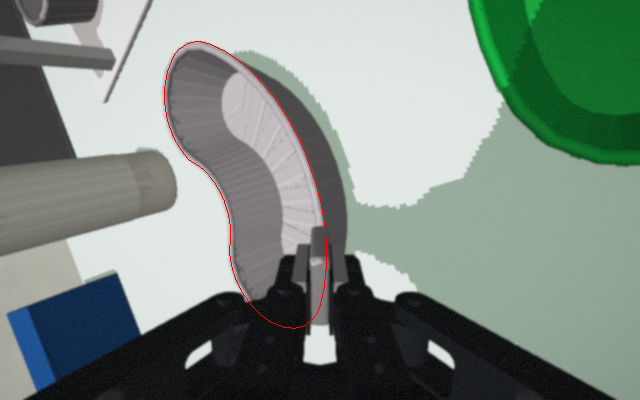

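```bash
cat >> h.py <<'E'
def T(pos,rot): M=np.eye(4);M[:3,:3]=rot.as_matrix();M[:3,3]=pos;return M
def dishT(p,z0): return T([p[0],p[1],z0],R.from_rotvec([0,0,p[2]]))
def toolT(s): return T(s['position'],R.from_rotvec(s['tcp_rot']))
def deltaT(M): return delta(M[:3,3],R.from_matrix(M[:3,:3]))
E
python3 - <<'E'
from h import *
m=cam("top")
C=np.array([(42,425),(527,342),(532,400),(52,485)])/5+[285,45]
W=back(m,C,.195);print(W, np.linalg.norm(W[0]-W[1]),np.linalg.norm(W[0]-W[3]))
v=(W[0]-W[1])+(W[3]-W[2]); yaw=np.arctan2(-v[0],v[1]); c=W.mean(0); o=c-.035*np.array([np.cos(yaw),np.sin(yaw)]); print("yaw",yaw,"origin",o)
G=np.linalg.inv(toolT(env.observe()))@dishT([.4781,.3159,.0829],0); np.save("GL.npy",G)
base=np.r_[o,yaw]
tgt=dishT(base,.012)@T([-.15,0,.09],R.identity())@np.linalg.inv(G); print(tgt[:3,3]); deltaT(tgt)
E
```

```text
[[ 0.64648875  0.17023065]
 [ 0.6922475  -0.07553852]
 [ 0.66249365 -0.07816411]
 [ 0.61592994  0.16478035]] 0.24999269803615998 0.031041048637211816
yaw 0.18670888013060205 origin [0.61989824 0.03883018]
[0.44356141 0.05857302 0.14759782]
t [ 283.  -157.8  -14.1] r [-0.0001 -0.0596 -0.085 ] deg 5.9
```

```bash
python3 -m crank '[{"tx":0,"ty":-6,"tz":-8,"rx":0,"ry":0,"rz":0},{"tx":0,"ty":-17,"tz":-25,"rx":0,"ry":0,"rz":0},{"tx":0,"ty":-34,"tz":-50,"rx":0,"ry":0,"rz":0},{"tx":10,"ty":-56,"tz":-77,"rx":0,"ry":0,"rz":0},{"tx":35,"ty":-71,"tz":-74,"rx":0,"ry":-0.01,"rz":-0.01},{"tx":70,"ty":-84,"tz":-65,"rx":0,"ry":-0.02,"rz":-0.02},{"tx":105,"ty":-97,"tz":-57,"rx":0,"ry":-0.03,"rz":-0.04},{"tx":140,"ty":-110,"tz":-48,"rx":0,"ry":-0.04,"rz":-0.05}]' && python3 -m crank '[{"tx":35,"ty":-12,"tz":8,"rx":0,"ry":-0.01,"rz":-0.02},{"tx":70,"ty":-24,"tz":17,"rx":0,"ry":-0.02,"rz":-0.035},{"tx":105,"ty":-36,"tz":26,"rx":0,"ry":-0.02,"rz":-0.035},{"tx":130,"ty":-45,"tz":33,"rx":0,"ry":-0.02,"rz":-0.035},{"tx":143,"ty":-48,"tz":34,"rx":0,"ry":-0.02,"rz":-0.035},{"tx":143,"ty":-48,"tz":34,"rx":0,"ry":-0.02,"rz":-0.035},{"tx":143,"ty":-48,"tz":34,"rx":0,"ry":-0.02,"rz":-0.035},{"tx":143,"ty":-48,"tz":34,"rx":0,"ry":-0.02,"rz":-0.035}]'
python3 - <<'E'
from h import *
G=np.load("GL.npy"); base=[.6199,.0388,.1867]
deltaT(dishT(base,.012)@T([-.15,0,.09],R.identity())@np.linalg.inv(G)); print(env.observe()['joints'].round(2))
m=cam("wrist"); a=imaging.snapshot("wrist"); cv2.imwrite("pics/w3.png",a); np.savez("w3.npz",**{k:np.array(v) for k,v in m.items()})
D=toolT(env.observe())@G
P=proj(m,outline(base,.038,.046)); print(P.min(0),P.max(0)); cv2.polylines(a,[P.round().astype(int)],True,(0,0,255),1)
X=outline([0,0,0],.034,.04); P=proj(m,X@D[:3,:3].T+D[:3,3]); cv2.polylines(a,[P.round().astype(int)],True,(255,0,0),1)
cv2.imwrite("pics/w3o.png",cv2.resize(a[:360,:480],None,fx=1.65,fy=1.65,interpolation=cv2.INTER_CUBIC))
E
```

```text
clock: 4.2
position: [0.4504, 0.2114, 0.1471]
tcp_rot: [-1.526, 2.239, -0.703]
force: [0.7, -0.1, -1.6]
grip_width: 0.0071
gripper_force: 78.1
clock: 5.0
position: [0.4533, 0.0587, 0.1463]
tcp_rot: [-1.567, 2.203, -0.694]
force: [1.2, -0.0, -1.8]
grip_width: 0.0069
gripper_force: 78.1
t [ 3.3  6.7 -6.3] r [ 0.0013 -0.0002  0.0013] deg 0.1
[ 0.36 -0.69 -0.72  1.05 -0.38 -0.97]
[188.81731056 139.39374282] [278.97248447 298.79366861]
```

View pics/w3o.png

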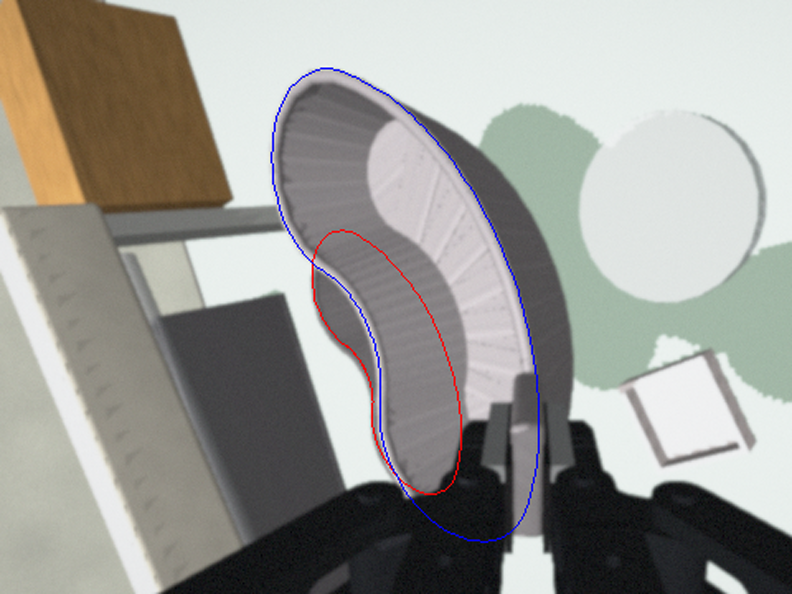

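```bash
python3 -m crank '[{"tx":10,"ty":11,"tz":-15,"rx":0,"ry":0,"rz":0},{"tx":25,"ty":27,"tz":-37,"rx":0,"ry":0,"rz":0},{"tx":40,"ty":43,"tz":-60,"rx":0,"ry":0,"rz":0},{"tx":50,"ty":54,"tz":-75,"rx":0,"ry":0,"rz":0},{"tx":50,"ty":54,"tz":-75,"rx":0,"ry":0,"rz":0},{"tx":50,"ty":54,"tz":-75,"rx":0,"ry":0,"rz":0},{"tx":50,"ty":54,"tz":-75,"rx":0,"ry":0,"rz":0},{"tx":50,"ty":54,"tz":-75,"rx":0,"ry":0,"rz":0}]'
python3 - <<'E'
from h import *
base=[.6199,.0388,.1867]
m=cam("wrist"); a=imaging.snapshot("wrist"); cv2.imwrite("pics/w4.png",a); np.savez("w4.npz",**{k:np.array(v) for k,v in m.items()})
P=proj(m,outline(base,.038,.046)); lo=P.min(0).astype(int)-15; hi=P.max(0).astype(int)+15; lo=np.maximum(lo,0); print(lo,hi)
s=min(780/(hi-lo)[0],590/(hi-lo)[1]); print("scale",s)
c=cv2.resize(a[lo[1]:hi[1],lo[0]:hi[0]],None,fx=s,fy=s,interpolation=cv2.INTER_CUBIC)
cv2.polylines(c,[((P-lo+.5)*s-.5).round().astype(int)[::6]],True,(0,0,255),1); cv2.imwrite("pics/w4c.png",c)
E
```

```text
clock: 5.85
position: [0.3732, 0.0552, 0.1814]
tcp_rot: [-1.575, 2.233, -0.699]
force: [-0.2, -0.5, -2.2]
grip_width: 0.0066
gripper_force: 78.3
[160 148] [263 309]
scale 3.6645962732919255
```

View pics/w4c.png

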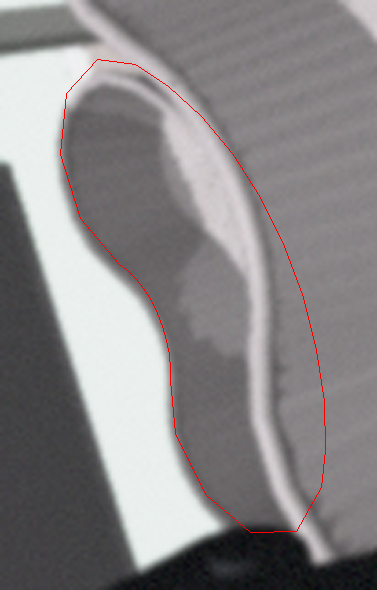

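Run:
```python
from h import *
G=np.load("GL.npy"); base=[.6199,.0388,.1867]
for x,z in((-.15,.078),(-.1,.078),(0,.078),(0,.03),(0,.012)):
    deltaT(dishT(base,z)@T([x,0,0],R.identity())@np.linalg.inv(G))
print(env.observe()['joints'].round(2))
```

```text
t [-28.4 -21.9  83.9] r [ 0.0192 -0.0243  0.0005] deg 1.8
t [-53.9 -57.8 107.5] r [ 0.0192 -0.0243  0.0005] deg 1.8
t [-104.9 -129.7  154.7] r [ 0.0192 -0.0243  0.0005] deg 1.8
t [-105.9 -102.9  194.5] r [ 0.0192 -0.0243  0.0005] deg 1.8
t [-106.2  -92.9  209.4] r [ 0.0192 -0.0243  0.0005] deg 1.8
[ 0.47 -0.85 -0.7   1.3  -0.43 -0.85]
```

```bash
python3 -m crank '[{"tx":-4,"ty":-3,"tz":14,"rx":0,"ry":0,"rz":0},{"tx":-10,"ty":-8,"tz":34,"rx":0.01,"ry":-0.01,"rz":0},{"tx":-18,"ty":-14,"tz":55,"rx":0.019,"ry":-0.024,"rz":0},{"tx":-24,"ty":-19,"tz":72,"rx":0.019,"ry":-0.024,"rz":0},{"tx":-28,"ty":-22,"tz":84,"rx":0.019,"ry":-0.024,"rz":0},{"tx":-28,"ty":-22,"tz":84,"rx":0.019,"ry":-0.024,"rz":0},{"tx":-28,"ty":-22,"tz":84,"rx":0.019,"ry":-0.024,"rz":0},{"tx":-28,"ty":-22,"tz":84,"rx":0.019,"ry":-0.024,"rz":0}]'
python3 - <<'E'
from h import *
G=np.load("GL.npy"); base=[.6199,.0388,.1867]
for x,z in((-.15,.078),(0,.078),(0,.03),(0,.012)):
    deltaT(dishT(base,z)@T([x,0,0],R.identity())@np.linalg.inv(G))
print(env.observe()['joints'].round(2))
E
```

```text
clock: 6.7
position: [0.4434, 0.0583, 0.1248]
tcp_rot: [-1.565, 2.202, -0.696]
force: [0.5, -0.2, -1.4]
grip_width: 0.0068
gripper_force: 78.3
t [-0.2  0.6  1. ] r [-0.0008  0.0006  0.0003] deg 0.1
t [ -74.9 -105.8   75.8] r [-0.0008  0.0006  0.0003] deg 0.1
t [-74.9 -78.2 115.1] r [-0.0008  0.0006  0.0003] deg 0.1
t [-74.9 -67.8 129.8] r [-0.0008  0.0006  0.0003] deg 0.1
[ 0.37 -0.72 -0.77  1.03 -0.38 -0.96]
```

```bash
python3 -m crank '[{"tx":-10,"ty":-14,"tz":10,"rx":0,"ry":0,"rz":0},{"tx":-25,"ty":-35,"tz":25,"rx":0,"ry":0,"rz":0},{"tx":-42,"ty":-59,"tz":42,"rx":0,"ry":0,"rz":0},{"tx":-58,"ty":-82,"tz":59,"rx":0,"ry":0,"rz":0},{"tx":-69,"ty":-98,"tz":70,"rx":0,"ry":0,"rz":0},{"tx":-75,"ty":-106,"tz":76,"rx":0,"ry":0,"rz":0},{"tx":-75,"ty":-106,"tz":76,"rx":0,"ry":0,"rz":0},{"tx":-75,"ty":-106,"tz":76,"rx":0,"ry":0,"rz":0}]'
python3 - <<'E'
from h import *
G=np.load("GL.npy"); base=[.6199,.0388,.1867]
for x,z in((0,.078),(0,.03),(0,.012)):
    deltaT(dishT(base,z)@T([x,0,0],R.identity())@np.linalg.inv(G))
E
```

```text
clock: 7.5
position: [0.5909, 0.0864, 0.1231]
tcp_rot: [-1.566, 2.203, -0.695]
force: [-0.5, 0.6, -1.6]
grip_width: 0.0068
gripper_force: 78.4
t [ 0.  -0.3 -0.4] r [-0.0001  0.0002  0.0008] deg 0.0
t [ 0.  27.2 38.9] r [-0.0001  0.0002  0.0008] deg 0.0
t [ 0.  37.6 53.6] r [-0.0001  0.0002  0.0008] deg 0.0
```

Lower to ~3 mm above home and check the force.

```bash
python3 -m crank '[{"tx":0,"ty":6,"tz":9,"rx":0,"ry":0,"rz":0},{"tx":0,"ty":14,"tz":20,"rx":0,"ry":0,"rz":0},{"tx":0,"ty":20,"tz":29,"rx":0,"ry":0,"rz":0},{"tx":0,"ty":26,"tz":37,"rx":0,"ry":0,"rz":0},{"tx":0,"ty":30,"tz":43,"rx":0,"ry":0,"rz":0},{"tx":0,"ty":33,"tz":47,"rx":0,"ry":0,"rz":0},{"tx":0,"ty":35.9,"tz":51.1,"rx":0,"ry":0,"rz":0},{"tx":0,"ty":35.9,"tz":51.1,"rx":0,"ry":0,"rz":0}]'
python3 - <<'E'
from h import *
G=np.load("GL.npy"); base=[.6199,.0388,.1867]
deltaT(dishT(base,.012)@np.linalg.inv(G)); print(env.observe()['ft_torque'])
m=cam("wrist"); a=imaging.snapshot("wrist"); cv2.imwrite("pics/w5.png",a)
for n in("top","side"): cv2.imwrite(f"pics/{n}5.png",imaging.snapshot(n))
E
```

```text
clock: 8.3
position: [0.5921, 0.0871, 0.0611]
tcp_rot: [-1.565, 2.2, -0.695]
force: [2.0, 3.5, 0.3]
grip_width: 0.0069
gripper_force: 78.7
t [1.  2.7 2.3] r [-0.0018  0.0021  0.0006] deg 0.2
[ 0.62251775 -0.05387237  0.93466871]
```

Run:
```python
from h import *
s=env.observe(); M=R.from_rotvec(s['tcp_rot'])
print(M.inv().apply([[1.0,2.0,0],[0,0,-1],[1,0,0],[0,1,0]]).round(2)); print(s['force'],s['ft_torque'])
```

```text
[[-2.22 -0.23  0.17]
 [ 0.    0.58  0.82]
 [-0.33 -0.77  0.54]
 [-0.94  0.27 -0.19]]
[ 2.73098864  4.03433542 -0.56152263] [ 0.90258644 -0.06268221  1.19654684]
```

```bash
python3 -m crank '[{"tx":-1,"ty":0,"tz":0,"rx":0,"ry":0,"rz":0},{"tx":-2.2,"ty":-0.2,"tz":0.2,"rx":0,"ry":0,"rz":0},{"tx":-2.2,"ty":-0.2,"tz":0.2,"rx":0,"ry":0,"rz":0},{"tx":-2.2,"ty":-0.2,"tz":0.2,"rx":0,"ry":0,"rz":0},{"tx":-2.2,"ty":-0.2,"tz":0.2,"rx":0,"ry":0,"rz":0},{"tx":-2.2,"ty":-0.2,"tz":0.2,"rx":0,"ry":0,"rz":0},{"tx":-2.2,"ty":-0.2,"tz":0.2,"rx":0,"ry":0,"rz":0},{"tx":-2.2,"ty":-0.2,"tz":0.2,"rx":0,"ry":0,"rz":0}]'
python3 - <<'E'
from h import *
G=np.load("GL.npy"); base=[.6199,.0388,.1867]
deltaT(dishT(base,.012)@np.linalg.inv(G)); print(env.observe()['force'],env.observe()['ft_torque'])
E
```

```text
clock: 9.25
position: [0.5922, 0.0882, 0.0602]
tcp_rot: [-1.566, 2.203, -0.696]
force: [-0.2, 0.7, -1.7]
grip_width: 0.0068
gripper_force: 78.4
t [2.1 1.9 1.8] r [-0.     -0.0002  0.0006] deg 0.0
[-0.15062558  0.67295688 -1.68489533] [0.36512748 0.62600371 0.0914033 ]
```

```bash
python3 -m crank '[{"tx":0,"ty":0.4,"tz":0.5,"rx":0,"ry":0,"rz":0},{"tx":0,"ty":0.8,"tz":1,"rx":0,"ry":0,"rz":0},{"tx":0,"ty":1.2,"tz":1.7,"rx":0,"ry":0,"rz":0},{"tx":0,"ty":1.2,"tz":1.7,"rx":0,"ry":0,"rz":0},{"tx":0,"ty":1.2,"tz":1.7,"rx":0,"ry":0,"rz":0},{"tx":0,"ty":1.2,"tz":1.7,"rx":0,"ry":0,"rz":0},{"tx":0,"ty":1.2,"tz":1.7,"rx":0,"ry":0,"rz":0},{"tx":0,"ty":1.2,"tz":1.7,"rx":0,"ry":0,"rz":0}]'
python3 - <<'E'
from h import *
G=np.load("GL.npy"); base=[.6199,.0388,.1867]
deltaT(dishT(base,.012)@np.linalg.inv(G)); print(env.observe()['force'],env.observe()['ft_torque'])
E
```

```text
clock: 10.05
position: [0.5923, 0.0885, 0.0583]
tcp_rot: [-1.566, 2.202, -0.695]
force: [0.4, 2.6, 0.1]
grip_width: 0.0067
gripper_force: 78.6
t [2.4 0.9 0.2] r [-0.0003  0.0005  0.0006] deg 0.0
[0.38869019 2.6385012  0.06633146] [0.58414446 0.48869678 0.3998255 ]
```

```bash
python3 -m crank '[{"tx":-0.7,"ty":0.2,"tz":-0.1,"rx":0,"ry":0,"rz":0},{"tx":-1.4,"ty":0.4,"tz":-0.3,"rx":0,"ry":0,"rz":0},{"tx":-1.4,"ty":0.4,"tz":-0.3,"rx":0,"ry":0,"rz":0},{"tx":-1.4,"ty":0.6,"tz":0,"rx":0,"ry":0,"rz":0},{"tx":-1.4,"ty":0.8,"tz":0.3,"rx":0,"ry":0,"rz":0},{"tx":-1.4,"ty":1,"tz":0.6,"rx":0,"ry":0,"rz":0},{"tx":-1.4,"ty":1,"tz":0.6,"rx":0,"ry":0,"rz":0},{"tx":-1.4,"ty":1,"tz":0.6,"rx":0,"ry":0,"rz":0}]'
python3 - <<'E'
from h import *
G=np.load("GL.npy"); base=[.6199,.0388,.1867]
deltaT(dishT(base,.012)@np.linalg.inv(G)); print(env.observe()['force'],env.observe()['ft_torque'])
a=imaging.snapshot("top"); cv2.imwrite("pics/top6.png",a); b=imaging.snapshot("side"); w=imaging.snapshot("wrist"); cv2.imwrite("pics/w6.png",w)
E
```

```text
clock: 10.85
position: [0.5926, 0.0899, 0.0577]
tcp_rot: [-1.565, 2.202, -0.696]
force: [-1.9, 1.4, 2.0]
grip_width: 0.0067
gripper_force: 79.1
t [ 3.8  0.4 -0.1] r [-0.0011  0.0005  0.0004] deg 0.1
[-1.93860672  1.37932158  1.98222883] [-0.00220301  0.60293105 -0.10336454]
```

```bash
python3 -m crank '[{"tx":0,"ty":0,"tz":0,"rx":0,"ry":0,"rz":0},{"tx":0,"ty":0,"tz":0,"rx":0,"ry":0,"rz":0},{"tx":0,"ty":0,"tz":0,"rx":0,"ry":0,"rz":0},{"tx":0,"ty":0,"tz":0,"rx":0,"ry":0,"rz":0},{"tx":0,"ty":0,"tz":0,"rx":0,"ry":0,"rz":0},{"tx":0,"ty":0,"tz":-5,"rx":0,"ry":0,"rz":0},{"tx":0,"ty":0,"tz":-15,"rx":0,"ry":0,"rz":0},{"tx":0,"ty":0,"tz":-30,"rx":0,"ry":0,"rz":0}]' 0.3 && python3 -m crank '[{"tx":0,"ty":0,"tz":-20,"rx":0,"ry":0,"rz":0},{"tx":0,"ty":0,"tz":-45,"rx":0,"ry":0,"rz":0},{"tx":0,"ty":0,"tz":-70,"rx":0,"ry":0,"rz":0},{"tx":0,"ty":0,"tz":-90,"rx":0,"ry":0,"rz":0},{"tx":0,"ty":0,"tz":-90,"rx":0,"ry":0,"rz":0},{"tx":0,"ty":0,"tz":-90,"rx":0,"ry":0,"rz":0},{"tx":0,"ty":0,"tz":-90,"rx":0,"ry":0,"rz":0},{"tx":0,"ty":0,"tz":-90,"rx":0,"ry":0,"rz":0}]'
python3 - <<'E'
from h import *
m=cam("wrist"); a=imaging.snapshot("wrist"); cv2.imwrite("pics/w7.png",a); np.savez("w7.npz",**{k:np.array(v) for k,v in m.items()})
print(env.observe()['joints'].round(2))
P=proj(m,outline([.6199,.0408,.1867],.038,.046)); lo=np.maximum(P.min(0).astype(int)-25,0); hi=P.max(0).astype(int)+25
s=min(780/(hi-lo)[0],590/(hi-lo)[1]); print(lo,hi,s)
cv2.imwrite("pics/w7c.png",cv2.resize(a[lo[1]:hi[1],lo[0]:hi[0]],None,fx=s,fy=s,interpolation=cv2.INTER_CUBIC))
E
```

```text
clock: 11.8
position: [0.5754, 0.0954, 0.082]
tcp_rot: [-1.566, 2.203, -0.695]
force: [-0.2, -0.7, 0.1]
grip_width: 0.0259
gripper_force: 0.0
clock: 12.6
position: [0.527, 0.1121, 0.1543]
tcp_rot: [-1.567, 2.204, -0.695]
force: [0.2, -0.6, 0.6]
grip_width: 0.0254
gripper_force: 0.0
[ 0.42 -0.43 -0.55  0.98 -0.4  -0.92]
[196  33] [355 268] 2.5106382978723403
```

View pics/w7c.png

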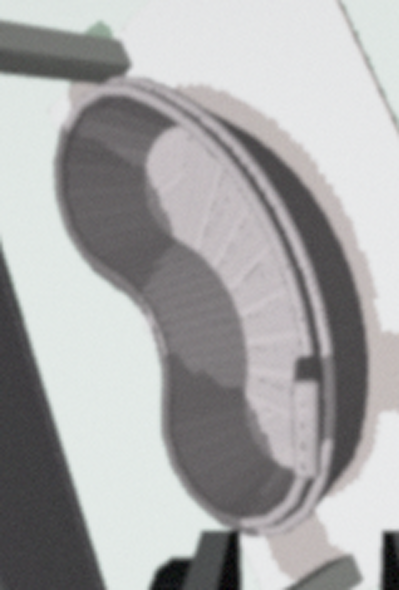

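```bash
cat >> h.py <<'E'
def autofit(img,m,p,r,z,iters=6,win=10):
    b=cv2.GaussianBlur(img,(3,3),0).astype(float); d=b[:,:,1]-b[:,:,2]
    for k in range(iters):
        w=max(3.,win*(1-k/iters)); O=proj(m,outline(p,r,z)); I=proj(m,outline(p,r+.004,z)); N=(I-O); N/=np.linalg.norm(N,axis=1)[:,None]
        s=np.arange(-w,w+.1,.5); U=O[:,None]+s[:,None]*N[:,None]
        prof=cv2.remap(d.astype(np.float32),U[...,0].astype(np.float32),U[...,1].astype(np.float32),cv2.INTER_LINEAR)
        g=np.diff(prof[:,::1],axis=1); g=cv2.GaussianBlur(g,(5,1),0); j=g.argmax(1); ok=g.max(1)>1.2
        pts=O+((s[j]+s[np.minimum(j+1,len(s)-1)])/2)[:,None]*N
        W=back(m,pts[ok],z); p,e=fit(W,r,p)
    return p,ok.sum(),np.median(abs(e))*1000
E
python3 - <<'E'
from h import *
a=cv2.imread("pics/w1.png"); m=dict(np.load("w1.npz"))
for x,y in((60+205-60,0),): pass
print(a[10:14,330:334].reshape(-1,3).mean(0), a[60+460:60+461,300:301] if 0 else "", a[130,225], a[72,240],a[215,263],a[90,300])
print(autofit(a,m,np.array([.4783,.309,.0918]),.034,.04))
print(autofit(a,m,np.array([.4781,.3159,.0829]),.034,.04))
m7=dict(np.load("w7.npz"));a7=cv2.imread("pics/w7.png")
P=np.array([(55,170),(62,130),(80,100),(110,83),(145,80),(190,97),(225,125),(260,165),(290,220),(315,290),(330,350),(325,480),(305,510),(270,530),(240,530),(205,505),(180,470),(165,430),(163,370),(150,320),(120,290),(80,245),(60,210)])/2.5106+[196,33]
p,e=fit(back(m7,P,.046),.038,[.62,.04,.187]); print("base",p.round(4),(e*1000).round(1)); print(autofit(a7,m7,p,.038,.046))
# S pre-look
for f in(1,-1):
    pos,M=grasp([.4742,-.3165,-.8312],'S',0,f,back_=.12); print(pos,M.as_matrix()[:,0]); delta(pos,M)
E
```

```text
[222.8125 225.5    219.0625]  [118 118 120] [174 171 175] [134 132 134] [159 171 152]
(array([0.47959556, 0.31506317, 0.09350984]), np.int64(133), np.float64(0.29709491805691296))
(array([0.47957165, 0.31507619, 0.09325847]), np.int64(133), np.float64(0.30486830594748937))
base [0.6235 0.0414 0.2136] [ 1.   0.4 -0.9 -2.3 -0.5  1.   1.   1.  -0.1 -0.9  0.1  0.5 -0.7 -0.3
  1.  -0.3 -0.7  0.2  1.1 -0.1  0.7 -2.7  0.7]
(array([0.62506851, 0.04127333, 0.19687591]), np.int64(90), np.float64(0.3999239490692086))
[ 0.36066945 -0.31677005  0.1429801 ] [-3.02773326e-01 -9.53062596e-01  5.55111512e-17]
t [4.597e+02 1.990e+01 3.000e-01] r [ 0.0001 -0.0163 -0.0221] deg 1.6
[ 0.36066945 -0.31677005  0.1429801 ] [ 3.02773326e-01  9.53062596e-01 -5.55111512e-17]
t [4.597e+02 1.990e+01 3.000e-01] r [-2.5500e-02 -1.0000e-04  3.1194e+00] deg 178.7
```

```bash
python3 -m crank '[{"tx":25,"ty":0,"tz":-5,"rx":0,"ry":0,"rz":0.14},{"tx":60,"ty":0,"tz":-5,"rx":0,"ry":0,"rz":0.29},{"tx":100,"ty":0,"tz":-5,"rx":0,"ry":0,"rz":0.44},{"tx":140,"ty":2,"tz":-5,"rx":0,"ry":0,"rz":0.59},{"tx":180,"ty":4,"tz":-5,"rx":0,"ry":0,"rz":0.74},{"tx":220,"ty":6,"tz":-5,"rx":0,"ry":0,"rz":0.88},{"tx":260,"ty":8,"tz":-3,"rx":0,"ry":0,"rz":1.03},{"tx":300,"ty":10,"tz":0,"rx":0,"ry":0,"rz":1.18}]' 0.5
python3 - <<'E'
from h import *
pos,M=grasp([.4742,-.3165,-.8312],'S',0,-1,back_=.12); delta(pos,M);print(env.observe()['joints'].round(2))
m7=dict(np.load("w7.npz"));a7=cv2.imread("pics/w7.png")
p0=np.array([.624,.0412,.197])
for w in(5,8): print("base",autofit(a7,m7,p0,.038,.046,win=w)[0].round(4),"L",autofit(a7,m7,p0,.034,.052,win=w)[0].round(4))
a=cv2.imread("pics/w4.png"); m=dict(np.load("w4.npz")); print("w4 base",autofit(a,m,p0,.038,.046))
tool=T([.5926,.0899,.0577],R.from_rotvec([-1.565,2.202,-.696]))
G2=np.load("GL.npy"); Dp=tool@G2@np.linalg.inv(dishT([.4781,.3159,.0829],0))@np.eye(4)
# corrected grasp with autofit pose
tg=dishT([.4781,.3159,.0829],0)@np.linalg.inv(G2); G3=np.linalg.inv(tg)@dishT([.4796,.3151,.0933],0)
D=tool@G3; print("L by kinematics",D[:3,3].round(4),R.from_matrix(D[:3,:3]).as_rotvec().round(4))
E
```

```text
clock: 13.45
position: [0.4201, -0.1696, 0.1496]
tcp_rot: [-0.064, 2.552, -0.284]
force: [1.8, -0.1, 0.7]
grip_width: 0.0426
gripper_force: 0.0
t [  68.9 -143.1    0.8] r [-0.0134  0.0123  1.9333] deg 110.8
[-0.41 -0.83 -0.79  1.    0.04 -0.45]
base [0.6251 0.0412 0.1969] L [0.623  0.0425 0.1981]
base [0.6251 0.0412 0.1974] L [0.6229 0.0426 0.1977]
w4 base (array([0.62288286, 0.04359976, 0.18561638]), np.int64(86), np.float64(0.492345255364509))
L by kinematics [0.6232 0.0417 0.0121] [-0.0003 -0.0011  0.1976]
```

```bash
python3 -m crank '[{"tx":10,"ty":-25,"tz":4,"rx":0,"ry":0,"rz":0.15},{"tx":25,"ty":-50,"tz":8,"rx":0,"ry":0,"rz":0.3},{"tx":40,"ty":-80,"tz":14,"rx":0,"ry":0,"rz":0.45},{"tx":55,"ty":-110,"tz":20,"rx":0,"ry":0,"rz":0.6},{"tx":65,"ty":-135,"tz":20,"rx":0,"ry":0,"rz":0.75},{"tx":69,"ty":-143,"tz":20,"rx":0,"ry":0,"rz":0.9},{"tx":69,"ty":-143,"tz":20,"rx":0,"ry":0,"rz":1.04},{"tx":69,"ty":-143,"tz":20,"rx":0,"ry":0,"rz":1.18}]'
python3 - <<'E'
from h import *
pos,M=grasp([.4742,-.3165,-.8312],'S',0,-1,back_=.09); delta(pos,M);print(env.observe()['joints'].round(2))
E
```

```text
clock: 14.25
position: [0.3719, -0.3198, 0.1269]
tcp_rot: [1.362, 2.145, 0.183]
force: [-0.3, -0.5, -0.5]
grip_width: 0.0429
gripper_force: 0.0
t [-0.  -0.4 10.1] r [-0.0063  0.0147  0.7515] deg 43.1
[-0.89 -0.64 -0.73  0.94  0.3   0.33]
```

```bash
python3 -m crank '[{"tx":0,"ty":0,"tz":0,"rx":0,"ry":0,"rz":0.15},{"tx":0,"ty":0,"tz":0,"rx":0,"ry":0.005,"rz":0.3},{"tx":0,"ty":0,"tz":0,"rx":0,"ry":0.01,"rz":0.45},{"tx":0,"ty":0,"tz":0,"rx":-0.006,"ry":0.015,"rz":0.6},{"tx":0,"ty":0,"tz":0,"rx":-0.006,"ry":0.015,"rz":0.7515},{"tx":0,"ty":0,"tz":0,"rx":-0.006,"ry":0.015,"rz":0.7515},{"tx":0,"ty":0,"tz":0,"rx":-0.006,"ry":0.015,"rz":0.7515},{"tx":0,"ty":0,"tz":0,"rx":-0.006,"ry":0.015,"rz":0.7515}]'
python3 - <<'E'
from h import *
m=cam("wrist"); a=imaging.snapshot("wrist"); np.savez("w8.npz",**{k:np.array(v) for k,v in m.items()}); cv2.imwrite("pics/w8.png",a)
for w in(20,14): 
    p,n,e=autofit(a,m,np.array([.4742,-.3165,-.8312]),.030,.04,win=w); print(p.round(4),n,e)
for b in(.1,0): delta(*grasp(p,'S',0,-1,back_=b))
print(env.observe()['joints'].round(2)); np.save("pS.npy",p)
E
```

```text
clock: 15.05
position: [0.3725, -0.3192, 0.1276]
tcp_rot: [2.094, 1.55, 0.482]
force: [-0.3, -0.1, 0.4]
grip_width: 0.0427
gripper_force: 0.0
[ 0.4753 -0.3132 -0.8144] 122 0.33696463050819114
[ 0.4754 -0.3131 -0.8166] 121 0.21966271948513708
t [ 0.9 -0.5  0.9] r [ 0.0007  0.0077 -0.0016] deg 0.5
t [  1.6  -0.6 100.9] r [ 0.0007  0.0077 -0.0016] deg 0.5
[-0.89 -0.63 -0.72  0.95  0.32  1.06]
```

```bash
python3 -m crank '[{"tx":1.6,"ty":-0.6,"tz":20,"rx":0,"ry":0.008,"rz":0},{"tx":1.6,"ty":-0.6,"tz":45,"rx":0,"ry":0.008,"rz":0},{"tx":1.6,"ty":-0.6,"tz":65,"rx":0,"ry":0.008,"rz":0},{"tx":1.6,"ty":-0.6,"tz":80,"rx":0,"ry":0.008,"rz":0},{"tx":1.6,"ty":-0.6,"tz":91,"rx":0,"ry":0.008,"rz":0},{"tx":1.6,"ty":-0.6,"tz":100,"rx":0,"ry":0.008,"rz":0},{"tx":1.6,"ty":-0.6,"tz":100,"rx":0,"ry":0.008,"rz":0},{"tx":1.6,"ty":-0.6,"tz":100,"rx":0,"ry":0.008,"rz":0}]' 0.5 80; python3 -m crank '[{"tx":0,"ty":0,"tz":0,"rx":0,"ry":0,"rz":0},{"tx":0,"ty":0,"tz":0,"rx":0,"ry":0,"rz":0},{"tx":0,"ty":0,"tz":0,"rx":0,"ry":0,"rz":0},{"tx":0,"ty":0,"tz":0,"rx":0,"ry":0,"rz":0},{"tx":0,"ty":0,"tz":0,"rx":0,"ry":0,"rz":0},{"tx":0,"ty":0,"tz":0,"rx":0,"ry":0,"rz":0},{"tx":0,"ty":0,"tz":0,"rx":0,"ry":0,"rz":0},{"tx":0,"ty":0,"tz":0,"rx":0,"ry":0,"rz":0}]' 0 80;python3 - <<'E'
from h import *
p=np.load("pS.npy")
m=cam("wrist"); a=imaging.snapshot("wrist"); cv2.imwrite("pics/w9.png",a)
p2,n,e=autofit(a,m,p,.030,.04,win=8); print(p2.round(4),n,e)
delta(*grasp(p,'S',0,-1)); s=env.observe(); G=np.linalg.inv(toolT(s))@dishT(p,0); np.save("GS.npy",G); np.save("GS2.npy",np.linalg.inv(toolT(s))@dishT(p2,0)); print(s['force'],s['ft_torque'])
base=[.623,.0422,.1977]
print((dishT(base,.1)@T([-.15,0,0],R.identity())@np.linalg.inv(G))[:3,3])
deltaT(dishT(base,.1)@T([-.15,0,0],R.identity())@np.linalg.inv(G))
E
```

```text
clock: 15.9
position: [0.4273, -0.3349, 0.0459]
tcp_rot: [2.096, 1.551, 0.493]
force: [-0.5, -0.3, -0.2]
grip_width: 0.0428
gripper_force: 0.0
clock: 16.7
position: [0.4274, -0.335, 0.0459]
tcp_rot: [2.096, 1.551, 0.493]
force: [-3.3, 1.3, 4.3]
grip_width: 0.0067
gripper_force: 79.9
[ 0.4767 -0.3134 -0.8219] 97 0.20106669651206305
t [ 0.1 -0.5  1.2] r [ 0.0014 -0.     -0.004 ] deg 0.2
[-2.52427379  1.96415136  4.68228422] [0.05786238 0.574046   0.01498838]
[ 0.46912736 -0.03951812  0.14594462]
t [ 295.    19.1 -107.9] r [ 0.0024  0.583  -0.8301] deg 58.1
```

```bash
python3 -m crank '[{"tx":0,"ty":3,"tz":-4,"rx":0,"ry":0,"rz":0},{"tx":0,"ty":12,"tz":-16,"rx":0,"ry":0,"rz":0},{"tx":0,"ty":23,"tz":-33,"rx":0,"ry":0,"rz":0},{"tx":0,"ty":40,"tz":-57,"rx":0,"ry":0,"rz":0},{"tx":15,"ty":52,"tz":-74,"rx":0,"ry":0.06,"rz":-0.08},{"tx":40,"ty":57,"tz":-82,"rx":0,"ry":0.12,"rz":-0.17},{"tx":70,"ty":54,"tz":-84,"rx":0,"ry":0.18,"rz":-0.26},{"tx":100,"ty":50,"tz":-87,"rx":0,"ry":0.25,"rz":-0.35}]'
python3 - <<'E'
from h import *
G=np.load("GS.npy");G[:3,3]=(G[:3,3]+np.load("GS2.npy")[:3,3])/2; np.save("GSm.npy",G)
deltaT(dishT([.623,.0422,.1977],.1)@T([-.15,0,0],R.identity())@np.linalg.inv(G)); print(env.observe()['joints'].round(2))
E
```

```text
clock: 17.55
position: [0.4477, -0.2357, 0.1458]
tcp_rot: [1.756, 2.012, 0.643]
force: [0.4, -0.5, -2.9]
grip_width: 0.0069
gripper_force: 78.8
t [190.9  38.4  28.3] r [ 0.0035  0.3308 -0.4768] deg 33.2
[-0.74 -0.48 -0.59  1.04  0.46  0.8 ]
```

```bash
python3 -m crank '[{"tx":30,"ty":6,"tz":4,"rx":0,"ry":0.07,"rz":-0.1},{"tx":65,"ty":13,"tz":9,"rx":0,"ry":0.14,"rz":-0.2},{"tx":100,"ty":20,"tz":15,"rx":0,"ry":0.21,"rz":-0.3},{"tx":135,"ty":27,"tz":20,"rx":0,"ry":0.28,"rz":-0.4},{"tx":165,"ty":33,"tz":24,"rx":0.003,"ry":0.331,"rz":-0.477},{"tx":185,"ty":37,"tz":27,"rx":0.003,"ry":0.331,"rz":-0.477},{"tx":191,"ty":38.4,"tz":28.3,"rx":0.003,"ry":0.331,"rz":-0.477},{"tx":191,"ty":38.4,"tz":28.3,"rx":0.003,"ry":0.331,"rz":-0.477}]'
python3 - <<'E'
from h import *
G=np.load("GSm.npy"); b=[.623,.0422,.1977]
for x,z in((-.15,.1),(-.15,.085),(0,.085),(0,.021),(0,.018)):
    deltaT(dishT(b,z)@T([x,0,0],R.identity())@np.linalg.inv(G))
print(env.observe()['joints'].round(2))
m=cam("wrist"); a=imaging.snapshot("wrist"); cv2.imwrite("pics/w10.png",a)
# held dish check: fit in dish-level plane (held level)
s=env.observe(); D=toolT(s)@G; print("held kin",D[:3,3],R.from_matrix(D[:3,:3]).as_rotvec())
p=np.r_[D[:2,3],R.from_matrix(D[:3,:3]).as_rotvec()[2]]; print("held vis",autofit(a,m,p,.030,D[2,3]+.04,win=8))
E
```

```text
clock: 18.35
position: [0.4694, -0.0405, 0.1456]
tcp_rot: [1.153, 2.529, 0.801]
force: [0.4, -0.6, -2.2]
grip_width: 0.0065
gripper_force: 78.7
t [ 0.8  0.  -0.3] r [ 0.0002  0.0016 -0.0017] deg 0.1
t [ 0.8 -8.6 11.9] r [ 0.0002  0.0016 -0.0017] deg 0.1
t [-73.5  98.1  86.7] r [ 0.0002  0.0016 -0.0017] deg 0.1
t [-73.6  61.3 139.1] r [ 0.0002  0.0016 -0.0017] deg 0.1
t [-73.6  59.6 141.6] r [ 0.0002  0.0016 -0.0017] deg 0.1
[-0.41 -0.46 -0.56  1.17  0.54  0.53]
held kin [0.47681498 0.01158578 0.09979322] [-0.00037115 -0.00054818  0.19464809]
held vis (array([0.47779641, 0.01268037, 0.20713104]), np.int64(36), np.float64(0.35791386640225165))
```

```bash
python3 -m crank '[{"tx":-10,"ty":12,"tz":10,"rx":0,"ry":0.001,"rz":-0.002},{"tx":-24,"ty":33,"tz":24,"rx":0,"ry":0.001,"rz":-0.002},{"tx":-41,"ty":56,"tz":43,"rx":0,"ry":0.001,"rz":-0.002},{"tx":-57,"ty":79,"tz":60,"rx":0,"ry":0.001,"rz":-0.002},{"tx":-68,"ty":95,"tz":72,"rx":0,"ry":0.001,"rz":-0.002},{"tx":-73.5,"ty":103.8,"tz":78.5,"rx":0,"ry":0.001,"rz":-0.002},{"tx":-73.5,"ty":103.8,"tz":78.5,"rx":0,"ry":0.001,"rz":-0.002},{"tx":-73.5,"ty":103.8,"tz":78.5,"rx":0,"ry":0.001,"rz":-0.002}]'
python3 - <<'E'
from h import *
G=np.load("GSm.npy"); b=[.623,.0422,.1977]
for z in(.095,.022): deltaT(dishT(b,z)@np.linalg.inv(G))
E
```

```text
clock: 19.2
position: [0.6153, -0.0121, 0.1408]
tcp_rot: [1.154, 2.53, 0.801]
force: [0.2, -0.6, -1.4]
grip_width: 0.0068
gripper_force: 78.7
t [0.8 1.2 0.7] r [-0.0002  0.0011 -0.0018] deg 0.1
t [  0.6 -40.7  60.4] r [-0.0002  0.0011 -0.0018] deg 0.1
```

```bash
python3 -m crank '[{"tx":0,"ty":-5,"tz":8,"rx":0,"ry":0.001,"rz":-0.002},{"tx":0,"ty":-15,"tz":22,"rx":0,"ry":0.001,"rz":-0.002},{"tx":0.3,"ty":-25,"tz":36,"rx":0,"ry":0.001,"rz":-0.002},{"tx":0.5,"ty":-32,"tz":47,"rx":0,"ry":0.001,"rz":-0.002},{"tx":0.6,"ty":-37,"tz":54,"rx":0,"ry":0.001,"rz":-0.002},{"tx":0.6,"ty":-39,"tz":58,"rx":0,"ry":0.001,"rz":-0.002},{"tx":0.6,"ty":-40.7,"tz":60.4,"rx":0,"ry":0.001,"rz":-0.002},{"tx":0.6,"ty":-40.7,"tz":60.4,"rx":0,"ry":0.001,"rz":-0.002}]'
python3 - <<'E'
from h import *
G=np.load("GSm.npy"); b=[.623,.0422,.1977]
deltaT(dishT(b,.018)@np.linalg.inv(G)); s=env.observe();print(s['force'],s['ft_torque']); M=R.from_rotvec(s['tcp_rot']); print(M.inv().apply(np.eye(3)).round(2))
E
```

```text
clock: 20.0
position: [0.6167, -0.01, 0.0686]
tcp_rot: [1.149, 2.531, 0.802]
force: [0.4, -0.4, -2.9]
grip_width: 0.0065
gripper_force: 78.7
t [ 0.2 -3.6  3.1] r [0.0008 0.0006 0.0014] deg 0.1
[ 0.41680645 -0.4172688  -2.92241154] [-0.61683577  0.6330659   0.01009949]
[[-0.66  0.62  0.43]
 [ 0.75  0.54  0.38]
 [ 0.    0.58 -0.82]]
```

```bash
python3 -m crank '[{"tx":0,"ty":-0.8,"tz":0.7,"rx":0,"ry":0,"rz":0},{"tx":0,"ty":-1.6,"tz":1.5,"rx":0,"ry":0,"rz":0},{"tx":0.1,"ty":-2.5,"tz":2.3,"rx":0,"ry":0,"rz":0},{"tx":0.1,"ty":-2.5,"tz":2.3,"rx":0,"ry":0,"rz":0},{"tx":0.1,"ty":-2.5,"tz":2.3,"rx":0,"ry":0,"rz":0},{"tx":0.1,"ty":-2.5,"tz":2.3,"rx":0,"ry":0,"rz":0},{"tx":0.1,"ty":-2.5,"tz":2.3,"rx":0,"ry":0,"rz":0},{"tx":0.1,"ty":-2.5,"tz":2.3,"rx":0,"ry":0,"rz":0}]'
python3 - <<'E'
from h import *
G=np.load("GSm.npy"); b=[.623,.0422,.1977]
deltaT(dishT(b,.018)@np.linalg.inv(G)); s=env.observe();print(s['force'],s['ft_torque'])
E
```

```text
clock: 20.8
position: [0.6161, -0.0104, 0.0652]
tcp_rot: [1.149, 2.531, 0.802]
force: [0.1, -0.1, -0.5]
grip_width: 0.0065
gripper_force: 78.9
t [ 0.1 -1.   0.8] r [0.0007 0.0006 0.0013] deg 0.1
[ 0.07424761 -0.06329359 -0.52417767] [-0.53105006  0.34505769 -0.24788273]
```

```bash
python3 -m crank '[{"tx":0,"ty":-0.3,"tz":0.3,"rx":0,"ry":0,"rz":0},{"tx":0,"ty":-0.6,"tz":0.6,"rx":0,"ry":0,"rz":0},{"tx":0,"ty":-0.9,"tz":0.9,"rx":0,"ry":0,"rz":0},{"tx":0,"ty":-0.9,"tz":0.9,"rx":0,"ry":0,"rz":0},{"tx":0,"ty":-0.9,"tz":0.9,"rx":0,"ry":0,"rz":0},{"tx":0,"ty":-0.9,"tz":0.9,"rx":0,"ry":0,"rz":0},{"tx":0,"ty":-0.9,"tz":0.9,"rx":0,"ry":0,"rz":0},{"tx":0,"ty":-0.9,"tz":0.9,"rx":0,"ry":0,"rz":0}]'
python3 - <<'E'
from h import *
G=np.load("GSm.npy"); b=[.623,.0422,.1977]
deltaT(dishT(b,.018)@np.linalg.inv(G)); s=env.observe();print(s['force'],s['ft_torque'])
E
```

```text
clock: 21.6
position: [0.6159, -0.0105, 0.064]
tcp_rot: [1.149, 2.531, 0.802]
force: [2.2, -0.3, 0.0]
grip_width: 0.0065
gripper_force: 78.9
t [ 0.1 -0.2 -0.1] r [0.0008 0.0005 0.0014] deg 0.1
[ 2.1890169  -0.31104032  0.01355064] [-0.2972719   0.01363136 -0.26372274]
```

```bash
python3 -m crank '[{"tx":-0.5,"ty":0.5,"tz":0.3,"rx":0,"ry":0,"rz":0},{"tx":-0.5,"ty":0.5,"tz":0.3,"rx":0,"ry":0,"rz":0},{"tx":-0.5,"ty":0.2,"tz":0.8,"rx":0,"ry":0,"rz":0},{"tx":-0.5,"ty":0.2,"tz":0.8,"rx":0,"ry":0,"rz":0},{"tx":-0.5,"ty":0.2,"tz":0.8,"rx":0,"ry":0,"rz":0},{"tx":-0.5,"ty":0.2,"tz":0.8,"rx":0,"ry":0,"rz":0},{"tx":-0.5,"ty":0.2,"tz":0.8,"rx":0,"ry":0,"rz":0},{"tx":-0.5,"ty":0.2,"tz":0.8,"rx":0,"ry":0,"rz":0}]'
python3 - <<'E'
from h import *
G=np.load("GSm.npy"); b=[.623,.0422,.1977]
deltaT(dishT(b,.018)@np.linalg.inv(G)); s=env.observe();print(s['force'],s['ft_torque'])
E
```

```text
clock: 22.4
position: [0.6168, -0.0104, 0.0639]
tcp_rot: [1.148, 2.53, 0.802]
force: [-3.8, 0.2, 5.5]
grip_width: 0.0067
gripper_force: 80.0
t [ 0.5 -0.7 -0.5] r [0.0013 0.0006 0.0017] deg 0.1
[-3.82974916  0.18892677  5.5167579 ] [-0.13480436  0.35106769  0.20503161]
```

```bash
python3 -m crank '[{"tx":0,"ty":0,"tz":0,"rx":0,"ry":0,"rz":0},{"tx":0,"ty":0,"tz":0,"rx":0,"ry":0,"rz":0},{"tx":0,"ty":0,"tz":0,"rx":0,"ry":0,"rz":0},{"tx":0,"ty":0,"tz":0,"rx":0,"ry":0,"rz":0},{"tx":0,"ty":0,"tz":0,"rx":0,"ry":0,"rz":0},{"tx":0,"ty":0,"tz":-5,"rx":0,"ry":0,"rz":0},{"tx":0,"ty":0,"tz":-15,"rx":0,"ry":0,"rz":0},{"tx":0,"ty":0,"tz":-30,"rx":0,"ry":0,"rz":0}]' 0.3 && python3 -m crank '[{"tx":0,"ty":0,"tz":-20,"rx":0,"ry":0,"rz":0},{"tx":0,"ty":0,"tz":-45,"rx":0,"ry":0,"rz":0},{"tx":0,"ty":0,"tz":-70,"rx":0,"ry":0,"rz":0},{"tx":0,"ty":0,"tz":-90,"rx":0,"ry":0,"rz":0},{"tx":0,"ty":0,"tz":-90,"rx":0,"ry":0,"rz":0},{"tx":0,"ty":0,"tz":-90,"rx":0,"ry":0,"rz":0},{"tx":0,"ty":0,"tz":-90,"rx":0,"ry":0,"rz":0},{"tx":0,"ty":0,"tz":-90,"rx":0,"ry":0,"rz":0}]'
python3 - <<'E'
from h import *
m=cam("wrist"); a=imaging.snapshot("wrist"); cv2.imwrite("pics/w11.png",a)
b=np.array([.623,.0422,.1977])
for n,r,z in(("base",.038,.046),("L",.034,.052),("S",.030,.058)): print(n,autofit(a,m,b,r,z,win=5))
P=proj(m,outline(b,.038,.046)); lo=np.maximum(P.min(0).astype(int)-25,0); hi=P.max(0).astype(int)+25
s=min(780/(hi-lo)[0],590/(hi-lo)[1])
cv2.imwrite("pics/w11c.png",cv2.resize(a[lo[1]:hi[1],lo[0]:hi[0]],None,fx=s,fy=s,interpolation=cv2.INTER_CUBIC))
E
```

```text
clock: 23.2
position: [0.6031, -0.0219, 0.0881]
tcp_rot: [1.149, 2.532, 0.802]
force: [-0.2, -0.1, 0.6]
grip_width: 0.0259
gripper_force: 0.0
clock: 24.0
position: [0.5645, -0.0555, 0.1604]
tcp_rot: [1.15, 2.532, 0.802]
force: [-0.3, -0.2, -0.1]
grip_width: 0.0256
gripper_force: 0.0
base (array([0.62683509, 0.0464521 , 0.19334253]), np.int64(97), np.float64(0.976747854418293))
L (array([0.62546978, 0.0444574 , 0.19527091]), np.int64(98), np.float64(0.35145700731375673))
S (array([0.62414973, 0.04246191, 0.19604425]), np.int64(99), np.float64(0.3274182731463002))
```

View pics/w11c.png

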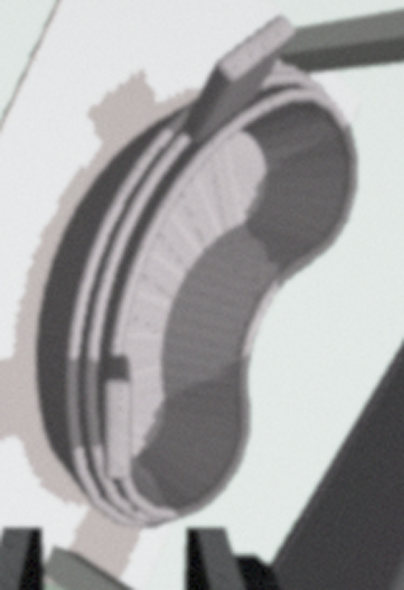

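The picture shows three concentric rims with even spacing, running from about (75,330) on the bulging side to (350,150) at the far end. Both dishes are fully home and level, and the gripper is clear of them.

```bash
python3 -c "
from plant import workorder; print(workorder.sign_off())"
```

```text
the job is handed in; nothing more can be done
None
```

Both loose dishes are nested in the fixed dish, larger one first and the smaller inside it, seated and level in the last camera view, and the job was handed in at about 24 s with the gripper clear.

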